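# Feed spacer rings through a drop counter

## Robot

A 6-joint arm with a two-finger parallel gripper is mounted at the origin on the work surface. World frame = base frame: x ahead of the robot, y to its left, z up, the work surface at z = 0. Lengths are in m, angles in rad, forces in N, time in s.
With the tool pointing down it reaches from about 0.35 to 0.85 m from the base axis. Payload 8.1 kg.
Tool frame: the origin (TCP) lies at the very end of the fingers, on their centre line; the grasp point (between the pads) lies 19 mm behind it; z points along the fingers, y is the line along which they close (so a half turn about z gives the same grasp; the last joint's range is limited). The gripper opens to 85 mm and grips with 20 to 120 N. Pads are 22 mm wide; open, the fingers measure 114 mm over their backs; the gripper's body (76 mm by 85 mm) begins 54 mm behind the grasp point. The pads swing forward as they close: fully open they stand 13 mm farther back than shut.
Start: joints at [1.157, 0.13, 1.488, -0, 1.523, -0.085], TCP at [0.194, 0.568, 0.231] pointing down, gripper open.
Joint ranges: [-2.96, 2.96], [-0.89, 2.26], [0.02, 2.5], [-1.34, 4.48], [0, 2.73], [-2.66, 2.66]. Speed limits (rad/s): [2.39, 2.39, 2.79, 3.14, 3.14, 3.14].

## Interface

Orientations are given as a 3x3 rotation matrix whose columns are the frame's x, y, z axes.
In Python, from plant import * gives the robot as it stands. The module is installed in compiled form; this text tells all that it offers. Calls block until the motion is done:
- movep(position, orientation): joint-space move of the TCP to a pose.
- move_linear(position, attitude=None, v=0.15, f_stop=None): straight line of the TCP; attitude=None keeps the orientation; v is the mean speed in m/s. With f_stop (N) it stops when the force on the tool has changed by that much, and returns True; else False.
- movej(angles): joint-space move.
- command_gripper(opening): finger opening in m; the grip force is fixed at half the most; returns when the fingers have stopped.
- wait(seconds).
- ik(position, orientation): joint angles nearest the present ones, or None.
- read_state(): the state.
- camera(name): name is "side" or "top" or "wrist"; returns (picture, depth): 384x512x3 uint8, red, green, blue; 384x512 float32, m along the optical axis (not along the pixel's ray), 0 where there is no reading.
- camera_info(name): a dict with "vertical_fov" (degrees; the focal length in pixels is half the picture's height over the tangent of half this angle, whatever the lens; pixels are square), "cx", "cy" (the principal point, pixels), "eye" and "attitude" of the camera in the world. Camera axes: x right, y up, looking along -z (the intrinsics and any distortion apply to the point x, -y, -z); pixel columns grow to the right and rows downward; lengths in m; the calibration is good to about 2 mm. A picture is of the moment at which its call begins: read the wrist's pose just before it. camera_info takes no time and is no camera call; for the wrist camera it gives the pose at the moment of the call.
A pose or a line that the arm cannot do raises MotionError and nothing moves.
- close_job(): hands the job in; it is judged then, once.
The state is a dict: "clock": time; "joint_positions": joint angles; "qvel": joint speeds; "effort": joint torques, N m; "position": TCP position; "tool_rot": TCP orientation; "wrist_force": force on the tool from outside, world axes, zero at the start; "wrist_torque": the same for the moment, N m; "opening": finger opening in m; "grip_force": force on a finger pad.
Only numpy, scipy, OpenCV 4.12 (cv2) and the standard library are available. Lean on these libraries where they do the work, as an engineer would, in place of code of your own. Each camera call takes 0.05 s, during which the arm holds its last target. There are 200 camera calls.

## Task

Count the three loose dark steel spacer rings into the catch tray of the drop counter: with the fingertips, sweep them over the feed deck, through the narrow gate and into the slot one at a time, letting each ring drop into the tray by itself before the next one follows. Only slide the rings, gently - do not pinch them, lift them or press down on them - and leave the lidded pot on the deck, the vial and the tip box where they stand.

Things in the scene. Friction and masses are not known exactly. Their poses are not given: they have to be found in the camera images.
- counter: Bench-top drop counter, fixed to the bench: white housing, stainless feed deck on top, catch tray at one end; nothing on it moves. Origin: centre of its underside on the bench. z up; y is the feed direction, towards gate and slot; -x is the operator's side with the control panel.
- deck (a point): Point on the flat feed deck, 80 mm above the counter's origin, axes as the counter. In this frame, in mm: deck inside x -120 to 120, from the back wall y -170 to the gate y 130; upright rims 14 high on back and sides. Two guides 14 high funnel at 45 degrees from the side rims (x +-120, y 33) to the gate (x +-23, y 130).
- gate (a point): Middle of the gate, at deck height on the lip where the deck ends and the drop slot begins; axes as the counter. The slot is a straight-sided hole 46 mm wide (x -23 to 23) and 52 mm long (y 0 to 52 from here), framed on its other three sides by a black block 20 mm above the deck. A ring pushed until its centre is 5 mm or more past the lip tips and drops through.
- tray (a point): Centre of the floor of the grey open catch tray, 76 mm below the deck, under the slot and beyond it; axes as the counter. Inside 120 mm along x, 146 mm along y, walls 38 mm high. Rings lie anyhow in it.
- ring1: Dark steel spacer ring, one of three alike, lying flat: outer diameter 32 mm, bore 16 mm (too narrow for a finger), 10 mm thick, roughly 47 g. Origin at its centre, half-way up; z along its axis. The three start on the deck in the half away from the gate, one near the middle line and one to either side (which is which varies).
- ring2: A second such ring, same size.
- ring3: A third such ring, same size.
- pot: Small white screw-lid pot standing on the deck along the back wall, 34 mm diameter at the lid, 35 mm tall; origin at the centre of its underside. Not part of the job: leave it.
- vial: Glass sample vial with black cap standing on the bench on the far side of the catch tray (away from the operator), 28 mm diameter, 61 mm tall; origin at the centre of its underside. Leave it.
- tipbox: Blue pipette-tip box with clear lid on the bench on the operator's side of the catch tray, 85 x 122 x 65 mm; origin at the centre of its underside. Leave it.

How it is judged:
On the way, in this order (a step that is already met when the one before it is completed fails the run):
1. one ring, and only one, lies in the catch tray ((((z of ring1 in the frame of counter below 0.055 m and horizontal distance between ring1 and tray below 0.088 m) and not (z of ring2 in the frame of counter below 0.055 m and horizontal distance between ring2 and tray below 0.088 m) and not (z of ring3 in the frame of counter below 0.055 m and horizontal distance between ring3 and tray below 0.088 m)) or (not (z of ring1 in the frame of counter below 0.055 m and horizontal distance between ring1 and tray below 0.088 m) and (z of ring2 in the frame of counter below 0.055 m and horizontal distance between ring2 and tray below 0.088 m) and not (z of ring3 in the frame of counter below 0.055 m and horizontal distance between ring3 and tray below 0.088 m)) or (not (z of ring1 in the frame of counter below 0.055 m and horizontal distance between ring1 and tray below 0.088 m) and not (z of ring2 in the frame of counter below 0.055 m and horizontal distance between ring2 and tray below 0.088 m) and (z of ring3 in the frame of counter below 0.055 m and horizontal distance between ring3 and tray below 0.088 m)))), for 0.4 s.
2. a second ring has followed by itself: two, and only two, lie in the catch tray ((((z of ring1 in the frame of counter below 0.055 m and horizontal distance between ring1 and tray below 0.088 m) and (z of ring2 in the frame of counter below 0.055 m and horizontal distance between ring2 and tray below 0.088 m) and not (z of ring3 in the frame of counter below 0.055 m and horizontal distance between ring3 and tray below 0.088 m)) or ((z of ring1 in the frame of counter below 0.055 m and horizontal distance between ring1 and tray below 0.088 m) and not (z of ring2 in the frame of counter below 0.055 m and horizontal distance between ring2 and tray below 0.088 m) and (z of ring3 in the frame of counter below 0.055 m and horizontal distance between ring3 and tray below 0.088 m)) or (not (z of ring1 in the frame of counter below 0.055 m and horizontal distance between ring1 and tray below 0.088 m) and (z of ring2 in the frame of counter below 0.055 m and horizontal distance between ring2 and tray below 0.088 m) and (z of ring3 in the frame of counter below 0.055 m and horizontal distance between ring3 and tray below 0.088 m)))), for 0.4 s.
At the end, for the whole second after the job is handed in: All three rings lie at rest inside the catch tray (centres more than 25 mm under the deck's surface and within 88 mm of the tray's middle); the pot, the vial and the tip box stand within 12 mm of where they started (z of each of ring1, ring2, ring3 in the frame of counter below 0.055 m and horizontal distance between each of ring1, ring2, ring3 and tray below 0.088 m and linear speed of each of ring1, ring2, ring3 below 0.03 m/s and distance of each of pot, vial, tipbox from where it was at the start of the episode below 0.012 m); the robot touches nothing.
It fails at once if a ring is lifted more than 12 mm off the deck (z of any of ring1, ring2, ring3 in the frame of counter above 0.097 m).
It fails at once if a ring is pinched, or pressed with more than 18 N (contact force between any of ring1, ring2, ring3 and the fingers above 18 N).
It fails at once if the pot, the vial or the tip box is pushed away or tipped over (not (distance of pot from where it was at the start of the episode below 0.012 m) or not (distance of vial from where it was at the start of the episode below 0.012 m) or not (distance of tipbox from where it was at the start of the episode below 0.012 m) or angle between any of pot, vial, tipbox's own z axis and vertical above 0.35 rad).
It also fails if it takes over 56 s, if anything falls off the work surface, if the arm or the gripper's body presses on something with over 40 N, if the wrist force passes 120 N, or if a joint passes its speed limit or range.

## Working session

There is one attempt and no reset: what is moved stays moved. The work goes in short steps, each a Python script; the robot and the scene stay as the last script left them, time stands still between calls to the robot, and variables do not carry over. Pictures are saved under pics/ and viewed, at most 10 in all, crops included, and the job is handed in when it is done.

```bash
mkdir -p pics; python3 - <<'E'
from plant import *
import cv2,numpy as np
for n in ("top","side"):
    im,d=camera(n); cv2.imwrite(f"pics/{n}0.png",im[:,:,::-1]); np.save(f"pics/{n}0.npy",d); np.save(f"pics/{n}0im.npy",im)
    print(n,camera_info(n),(d>0).mean())
print(read_state()["clock"],camera_info("wrist"))
E
```

```text
top {'vertical_fov': 54.39297788391965, 'cx': 255.10940712510452, 'cy': 189.71692551866573, 'eye': array([0.43887048, 0.01646899, 0.7598883 ]), 'attitude': array([[ 0.00921229,  0.98657947, -0.1630217 ],
       [-0.9995178 ,  0.00425054, -0.03075879],
       [-0.02965306,  0.16322645,  0.9861429 ]])} 0.9960276285807291
side {'vertical_fov': 50.042261468605396, 'cx': 255.61658913616927, 'cy': 194.69910897117293, 'eye': array([ 0.46789364, -0.58636466,  0.44374497]), 'attitude': array([[ 0.9955669 ,  0.04439612, -0.08291884],
       [-0.09398845,  0.50301798, -0.85915021],
       [ 0.00356673,  0.86313493,  0.50496077]])} 0.9957275390625
0.1 {'vertical_fov': 67.32850515098141, 'cx': 253.50977080611187, 'cy': 188.33070937646858, 'eye': array([0.11883617, 0.59299784, 0.37312952]), 'attitude': array([[ 0.32330372, -0.90232133, -0.28511564],
       [ 0.94629168,  0.3074514 ,  0.10002842],
       [-0.00259858, -0.30214212,  0.95325935]])}
```

View pics/top0.png

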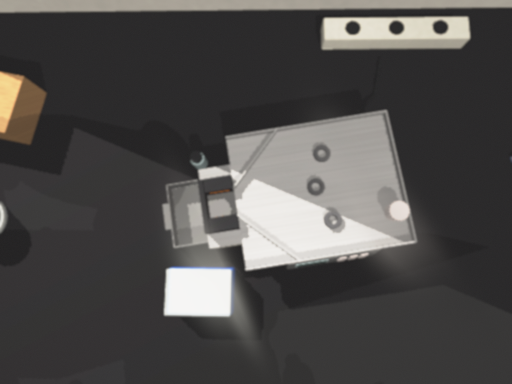

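View pics/side0.png

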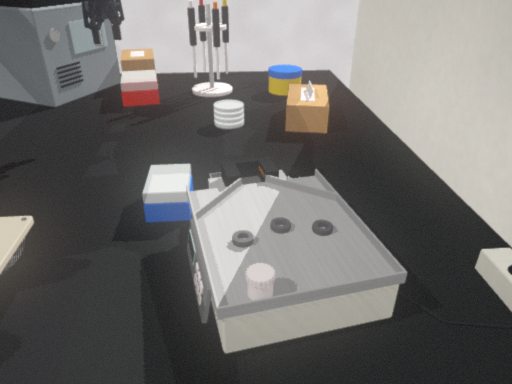

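The top view shows rings near (321,153), (315,186) and (333,219), the pot at (399,210) and the gate near (238,200). The side view confirms three flat rings and the pot by the near (back) wall.

```bash
cat > h.py <<'E'
import numpy as np, cv2
def K(c): return 192/np.tan(np.radians(c["vertical_fov"]/2))
def ray(c,u,v):
    f=K(c); return c["attitude"]@np.array([(u-c["cx"])/f,-(v-c["cy"])/f,-1.])
def onz(c,u,v,z):
    r=ray(c,u,v); return c["eye"]+r*(z-c["eye"][2])/r[2]
def proj(c,p):
    q=c["attitude"].T@(np.asarray(p)-c["eye"]); f=K(c); return c["cx"]+f*q[0]/-q[2], c["cy"]-f*q[1]/-q[2]
def tri(c1,p1,c2,p2):
    a,b=ray(c1,*p1),ray(c2,*p2); s=np.linalg.lstsq(np.c_[a,-b],c2["eye"]-c1["eye"],rcond=None)[0]
    x,y=c1["eye"]+a*s[0],c2["eye"]+b*s[1]; return (x+y)/2,np.linalg.norm(x-y)
E
python3 - <<'E'
from h import *
from plant import camera_info
ct,cs=camera_info("top"),camera_info("side")
im=np.load("pics/top0im.npy");d=np.load("pics/top0.npy")
C=[(227,137),(388,113),(414,243),(246,269)]
P=np.array([onz(ct,*c,.094) for c in C]);print(P.round(4))
print([np.linalg.norm(P[i]-P[(i+1)%4]).round(4) for i in range(4)])
def blobs(im,poly,lo,hi,th):
    g=im.max(2); m=np.zeros(g.shape,np.uint8); cv2.fillPoly(m,[np.array(poly)],255)
    bg=cv2.medianBlur(g,31).astype(int)
    k=((g<bg*th)&(m>0)).astype(np.uint8)
    n,l,s,c=cv2.connectedComponentsWithStats(k)
    out=[]
    for i in range(1,n):
        if lo<s[i,4]<hi:
            hull=cv2.convexHull(np.argwhere(l==i)[:,::-1].astype(np.int32)); (x,y),w,a=cv2.minAreaRect(hull)
            b=s[i]; out.append((b[0]+b[2]/2-.5,b[1]+b[3]/2-.5,b[2],b[3],b[4]))
    return out
for b in blobs(im,[(290,130),(370,120),(380,235),(300,245)],80,600,.7):
    print("top",b,onz(ct,b[0],b[1],.085).round(4))
ims=np.load("pics/side0im.npy")
for b in blobs(ims,[(215,225),(290,205),(345,210),(345,245),(225,255)],80,700,.7):
    print("side",b,onz(cs,b[0],b[1],.085).round(4))
for u,v in [(350,160),(321,146),(321,153),(399,210),(300,160)]:
    p=ct["eye"]+ray(ct,u,v)*d[v,u]; print(u,v,p.round(4))
cr=im[90:290,150:430]
cv2.imwrite("pics/crop.png",cv2.resize(cr,(784,560),interpolation=cv2.INTER_CUBIC)[:,:,::-1])
E
```

```text
[[ 0.6478  0.0903  0.094 ]
 [ 0.6939 -0.2074  0.094 ]
 [ 0.456  -0.2408  0.094 ]
 [ 0.4085  0.0519  0.094 ]]
[np.float64(0.3013), np.float64(0.2402), np.float64(0.2965), np.float64(0.2424)]
top (np.float64(321.0), np.float64(153.0), np.int32(17), np.int32(17), np.int32(163)) [ 0.6199 -0.0839  0.085 ]
top (np.float64(315.0), np.float64(186.0), np.int32(17), np.int32(17), np.int32(176)) [ 0.5578 -0.0718  0.085 ]
top (np.float64(331.5), np.float64(223.5), np.int32(16), np.int32(12), np.int32(89)) [ 0.4896 -0.1001  0.085 ]
side (np.float64(280.5), np.float64(225.5), np.int32(20), np.int32(14), np.int32(229)) [ 0.556  -0.0724  0.085 ]
side (np.float64(322.0), np.float64(227.5), np.int32(21), np.int32(16), np.int32(248)) [ 0.6181 -0.0833  0.085 ]
side (np.float64(242.0), np.float64(238.5), np.int32(21), np.int32(16), np.int32(180)) [ 0.4951 -0.1004  0.085 ]
350 160 [ 0.6083 -0.1383  0.0785]
321 146 [ 0.6314 -0.0832  0.0914]
321 153 [ 0.6206 -0.0843  0.0822]
399 210 [ 0.5113 -0.2108  0.1145]
300 160 [ 0.6078 -0.0455  0.0797]
```

View pics/crop.png

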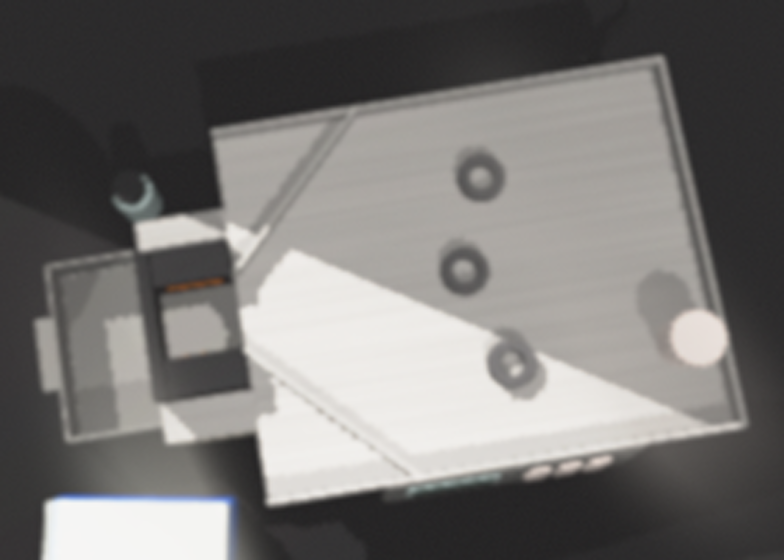

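The crop shows the outer rim corners at (212,130), (664,57), (746,426) and (267,505). The gate middle is near (243,310), and the third ring, partly sunlit, is at (514,362). Next I derive the frame, go above the deck and take a close look with the wrist camera.

```bash
python3 - <<'E'
from h import *
from plant import *
ct,cs=camera_info("top"),camera_info("side")
f=lambda u,v:(150+u/2.8-.3,90+v/2.8-.3)
P=np.array([onz(ct,*f(*c),.094)[:2] for c in [(212,130),(664,57),(746,426),(267,505)]])
a=(P[0]+P[3])/2-(P[1]+P[2])/2; b=P[0]+P[1]-P[2]-P[3]
print(P.round(4),np.linalg.norm(a),np.linalg.norm(b)/2, np.degrees(np.arctan2(-a[0],a[1])),np.degrees(np.arctan2(b[1],b[0])))
y=a/np.linalg.norm(a); x=np.array([y[1],-y[0]])
g=onz(ct,*f(243,310),.08)[:2]; mid=P.mean(0); 
print("gate",g,"in mid frame",x@(g-mid),y@(g-mid))
gate=mid+y*.150
for px_t,px_s in [((321,153),(322,227.5)),((315,186),(280.5,225.5)),(f(514,362),(242,238.5))]:
    p,e=tri(ct,px_t,cs,px_s); print("ring",p.round(4),e.round(4),"deckframe",x@(p[:2]-mid),y@(p[:2]-mid)-.02+0.0)
th=np.arctan2(-y[0],y[1])
best=None
for s in (1,-1):
    tx=np.r_[s*y,0]; tz=np.array([0,0,-1.]); R=np.c_[tx,np.cross(tz,tx),tz]
    pos=np.r_[gate-y*.06,.30]; q=ik(pos,R); print(s,q, [ik(np.r_[gate-y*d,.083],R) is not None for d in (.02,.2)])
E
```

```text
[[ 0.6495  0.0933]
 [ 0.6996 -0.2056]
 [ 0.458  -0.2446]
 [ 0.4067  0.0535]] 0.3027627844211736 0.2454061650894687 9.644424966107236 9.241522826232766
gate [0.53117535 0.07175956] in mid frame 0.002774953605125808 0.14925231461069513
ring [ 0.6188 -0.0837  0.0855] 0.0017 deckframe 0.06315605496550349 -0.0387265941722883
ring [ 0.5569 -0.0718  0.0847] 0.0017 deckframe 0.0041355078053768885 -0.01658650774151803
ring [ 0.4962 -0.1031  0.0871] 0.0026 deckframe -0.06096961302144374 -0.03728555360479498
1 [-7.12998579e-02 -5.50491947e-02  1.55422450e+00 -4.44089210e-16
  1.64241735e+00 -2.39626828e-01] [True, True]
-1 None [False, False]
```

```bash
cat >> h.py <<'E'
yaw=np.radians(9.45)
Y=np.array([-np.sin(yaw),np.cos(yaw)]); X=np.array([Y[1],-Y[0]])
MID=np.array([.55345,-.07585]); O=MID+Y*.0215
def W(x,y,z): return np.r_[O+X*x+Y*y,z]   # deck frame (m) -> world
def D(p): q=np.asarray(p)[:2]-O; return np.array([X@q,Y@q])
tx=np.r_[Y,0]; tz=np.array([0,0,-1.]); R=np.c_[tx,np.cross(tz,tx),tz]
E
python3 - <<'E'
from h import *
from plant import *
s=read_state();p=s["position"]
move_linear([p[0],p[1],.3],v=.25)
movep(W(0,.03,.22),R); command_gripper(.018); wait(.2)
c=camera_info("wrist"); im,d=camera("wrist")
print(c["eye"]-W(0,.03,.22),read_state()["clock"],read_state()["opening"])
for n,q in [("gate",(0,.13,.08)),("gl",(-.023,.13,.08)),("gr",(.023,.13,.08)),("gu",(.12,.033,.094)),("gd",(-.12,.033,.094))]:
    u=proj(c,W(*q)); print(n,np.round(u,1)); cv2.circle(im,tuple(int(round(t)) for t in u),2,(255,0,0),-1)
cv2.imwrite("pics/w1.png",cv2.resize(im,(784,588),interpolation=cv2.INTER_CUBIC)[:,:,::-1])
E
```

```text
[-0.01421707  0.07670598  0.14278187] 3.8833 0.018294201611832473
gate [255.3  71.3]
gl [230.   71.3]
gr [280.5  71.3]
gu [379.3 177.9]
gd [131.2 178. ]
```

View pics/w1.png

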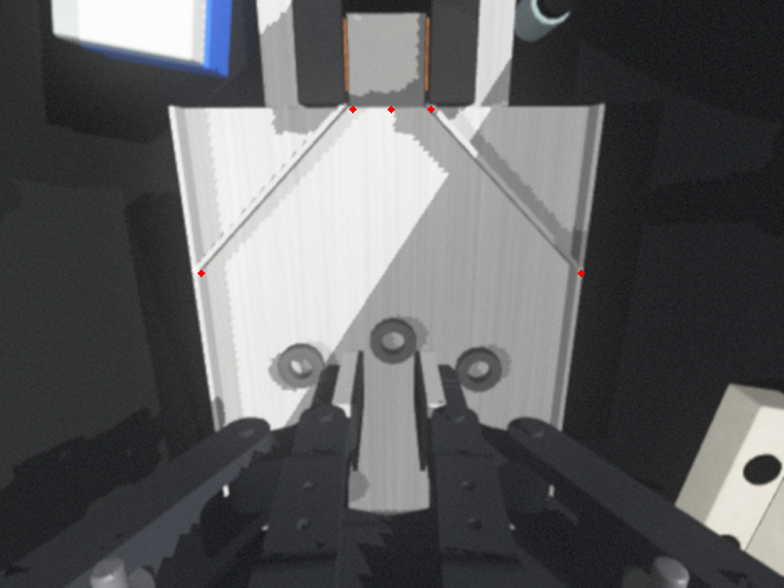

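The projected gate and guide points match the picture within about 2 mm: the gate edges are at x≈345–430, y≈106. The rings are at (393,340), (300,367) and (479,369). I'll push the middle ring first.

```bash
cat >> h.py <<'E'
LEAD=.0242
E
python3 - <<'E'
from h import *
from plant import *
c=camera_info("wrist")
r=[D(onz(c,u/1.531,v/1.531,.088)) for u,v in [(393,340),(300,367),(479,369)]]
print(np.round(r,4))
x,y=np.mean([r[0],[.0041,-.0181]],0)
ys=y-LEAD-.014
move_linear(W(x,ys,.12)); move_linear(W(x,ys,.092),v=.08); wait(.2)
hit=move_linear(W(x,ys,.074),v=.015,f_stop=2.5)
z=read_state()["position"][2]; print("touch",hit,z,read_state()["wrist_force"])
z+=.003; move_linear(W(x,ys,z),v=.02); wait(.1)
print(move_linear(W(x,y-LEAD+.004,z),v=.03,f_stop=8))
print(move_linear(W(-.001,.095-LEAD,z),v=.06,f_stop=8), read_state()["wrist_force"],read_state()["clock"])
c=camera_info("wrist"); im,d=camera("wrist")
cv2.imwrite("pics/w2.png",im[:,:,::-1])
E
```

```text
[[ 0.0016 -0.0162]
 [-0.0627 -0.0366]
 [ 0.0613 -0.0381]]
touch True 0.08024228650491722 [-1.95476309  0.07722094  5.42891312]
False
False [-0.79227712 -1.0932876  -0.06499611] 9.5417
```

View pics/w2.png

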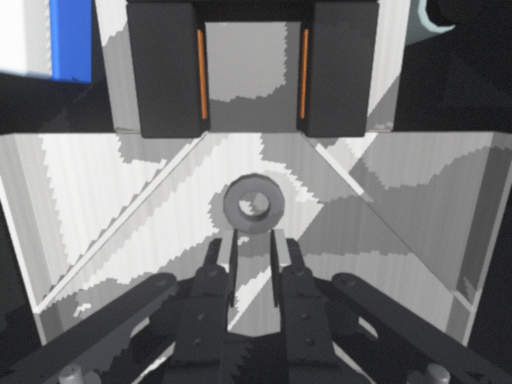

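The ring sits in the finger cradle at (254,204), in line with the gate: lip at row 132, gate centre x≈253. Now I push it through.

```bash
python3 - <<'E'
from h import *
from plant import *
c=camera_info("wrist"); p=read_state()["position"]; z=p[2]
print("tcp",D(p),"ring",D(onz(c,254,204,.088)),"lip",D(onz(c,253,132,.08)))
print(move_linear(W(-.001,.139-LEAD,z),v=.05,f_stop=8), read_state()["wrist_force"])
wait(.3)
print("d",D(read_state()["position"]))
im,d=camera("wrist"); cv2.imwrite("pics/w3.png",im[:,:,::-1])
E
```

```text
tcp [-0.00100746  0.07059761] ring [-0.00228855  0.09629998] lip [-0.00278543  0.13174669]
False [ 0.37667618 -0.09327428  0.33270092]
d [-0.00102099  0.1145883 ]
```

View pics/w3.png

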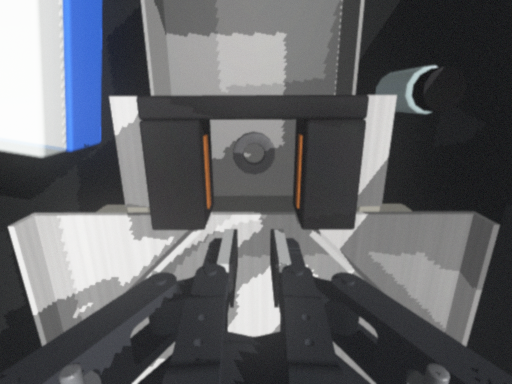

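Ring one lies in the tray, visible through the slot at (254,153). Next is the operator-side ring.

```bash
cat > sweep.py <<'E'
from h import *
from plant import *
import sys
def sweep(x,y,n):
    z=read_state()["position"][2]; q=D(read_state()["position"])
    move_linear(W(q[0],q[1]-.02,z),v=.1); move_linear(W(q[0],q[1]-.03,.14),v=.15)
    ys=y-LEAD-.014
    move_linear(W(x,ys,.14),v=.2); move_linear(W(x,ys,.092),v=.1); move_linear(W(x,ys,z),v=.03); wait(.1)
    for (a,b,v) in [(x,y+.004,.03),(-.0015,.095,.06)]:
        h=move_linear(W(a,b-LEAD,z),v=v,f_stop=8); print(h,read_state()["wrist_force"].round(2))
        if h: break
    c=camera_info("wrist"); im,d=camera("wrist"); cv2.imwrite(f"pics/{n}.png",im[:,:,::-1]); print(read_state()["clock"])
E
python3 -c "
from sweep import *
sweep(-.062,-.038,'w4')"
```

```text
False [ 0.18 -0.58  0.68]
False [0.06 0.47 0.32]
17.3667
```

View pics/w4.png

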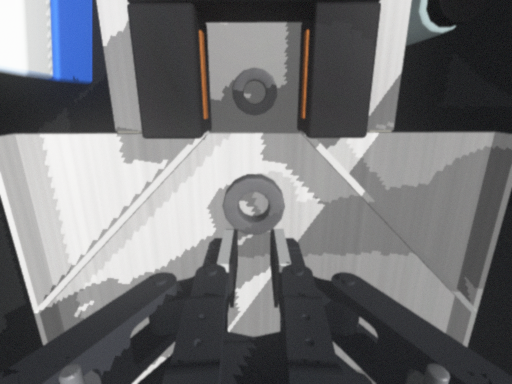

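Ring two is cradled at (254,204), in line with the gate, and ring one is visible in the tray at (254,91). I push this one through and bring the third up to the gate.

```bash
python3 -c "
from sweep import *
z=read_state()['position'][2]
print(move_linear(W(-.0015,.139-LEAD,z),v=.05,f_stop=8)); wait(.6)
sweep(.0622,-.0390,'w5')"
```

```text
False
False [ 0.89 -0.32  0.93]
False [-0.23  1.43  0.54]
25.4417
```

View pics/w5.png

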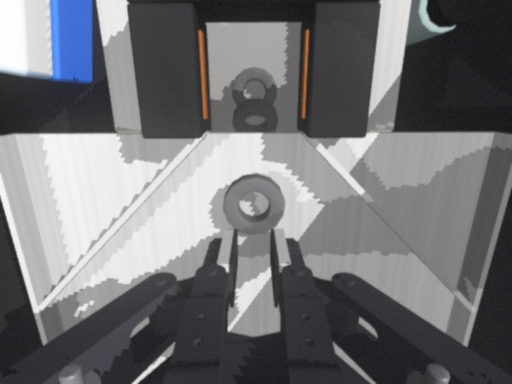

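Two rings are in the tray: ring two leans on ring one at (255,115). The third is in the cradle at (254,204).

```bash
python3 -c "
from sweep import *
z=read_state()['position'][2]
print(move_linear(W(-.0015,.139-LEAD,z),v=.05,f_stop=8)); wait(.6)
move_linear(W(-.0015,.06,z),v=.1); move_linear(W(-.0015,.05,.16),v=.15); wait(.5)
im,d=camera('wrist'); cv2.imwrite('pics/w6.png',im[:,:,::-1])
c=camera_info('wrist')
for v in range(20,110,10):
    print(v,[round(float((c['eye']+ray(c,u,v)*d[v,u])[2]),3) for u in (235,245,254,263,273)])
print(read_state()['clock'],read_state()['wrist_force'])"
```

```text
False
20 [0.004, 0.005, 0.005, 0.004, 0.003]
30 [0.003, 0.004, 0.004, 0.004, 0.004]
40 [0.005, 0.005, 0.005, 0.003, 0.005]
50 [0.004, 0.005, 0.005, 0.003, 0.004]
60 [0.004, 0.029, 0.027, 0.028, 0.005]
70 [0.005, 0.036, 0.004, 0.037, 0.005]
80 [0.005, 0.038, 0.041, 0.038, 0.004]
90 [0.004, 0.023, 0.005, 0.023, 0.003]
100 [0.081, 0.082, 0.081, 0.08, 0.08]
28.9917 [ 0.65836456 -0.48557286 -0.11604952]
```

View pics/w6.png

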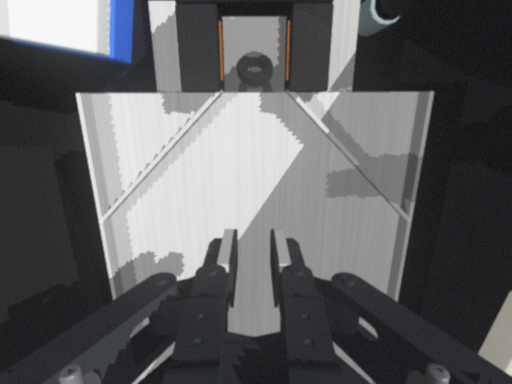

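The deck is empty and the third ring lies on the others at (254,70). Its highest point is about 41 mm, below the 55 mm limit, and the arm is clear of everything.

```bash
python3 -c "
from plant import *
print(close_job())"
```

```text
the job is handed in; nothing more can be done
None
```

All three rings were swept through the gate one at a time and lie in the catch tray, the arm stayed well clear of the pot, vial and tip box, and the job is handed in at about 29 s; no verdict was returned.

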